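Clamp the bangle in the bolt-action carving jig

ROBOT

A 6-joint arm with a two-finger parallel gripper is mounted at the origin on a cart in front of the work surface, level with it; the furniture and walls round the work are solid. World frame = base frame: x ahead of the robot, y to its left, z up, the work surface at z = 0. Lengths are in m, angles in rad, forces in N, time in s.
With the tool pointing down it reaches from about 0.25 to 0.725 m from the base axis. Payload 4 kg.
Tool frame: the origin (TCP) lies midway between the tips of the shut fingers; the grasp point (between the pads) lies 19 mm behind it (bot.hold_point_z is the distance from the TCP to the grasp point, in m); z points along the fingers, y is the direction in which the jaws open and shut (so a half turn about z gives the same grasp; the last joint's range is limited). The gripper opens to 85 mm and grips with 20 to 120 N. Pads are 22 mm wide; open, the fingers measure 114 mm over their backs; the gripper's body (76 mm by 85 mm) begins 54 mm behind the grasp point. The pads swing forward as they close: fully open they stand 13 mm farther back than shut.
Start: joints at [-1.117, 0.241, 0.005, 1.335, 0, 1.571], TCP at [0.219, -0.449, 0.231] pointing down, gripper open.
Joint ranges: [-2.72, 2.72], [-1.05, 1.87], [-1.09, 1.28], [-1.99, 2.15], [-1.42, 1.44], [-3.14, 3.14]. Speed limits (rad/s): [2.79, 2.79, 3.14, 3.14, 3.14, 3.14].

INTERFACE

Orientations are given as a rotation vector (axis times angle).
In Python, from rig import bot gives the robot as it stands.
- The arm moves only by the tool play_rows, never from a script. Its argument "deltas" is a list of rows, each an object of numbers: "ax", "ay", "az": the turn, a rotation vector about the tool's x, y, z in rad; "tx", "ty", "tz": the shift along the tool's x, y, z in m; "claw": the finger opening in m, from 0 to 0.0854. In form: [{"ax": .., "ay": .., "az": .., "tx": .., "ty": .., "tz": .., "claw": ..}, ...]. A call has 1 to 8 rows; each row is the pose to reach, as a shift and turn from the pose commanded when the call began, along the tool's axes at that moment; what a row does not reach only later rows make up. A row lasts 1/12 s, in which the tool goes at most 41.7 mm and 7.16 degrees, less where a joint would pass 70% of its speed; a pose out of reach is approached as far as the arm can. A call with a gripper value outside its range is refused whole. The fingers move at their own pace and stop on an object; the grip force is fixed at half the most. Time passes only in rows, so rows that repeat a pose let the fingers close. It gives the time, the measured TCP pose, the force and the opening at its end, in the units of the state.
- bot.get_obs(): the state, without advancing time (a new reading comes with each control period).
- bot.capture(name): name is "scene" or "top"; returns a dict with "color" (420x560x3 uint8, blue, green, red), "range_z" (420x560 float32, m along the optical axis (not along the pixel's ray), 0 where there is no reading), "mtx" (3x3 intrinsics, pixels), "R" (3x3) and "t" (3): a world point X has camera coordinates R X + t. Camera axes: x right, y down, z forward; pixel columns grow to the right and rows downward; lengths in m; the calibration is good to about 2 mm. A picture is of the moment at which its call begins.
- bot.close_job(): hands the job in, once; it reports no verdict.
Trained networks look in the newest picture that a camera, given by its name, has taken for a name from the list of things; names that differ only in an ending like _2 or _b are one class to them, and where a whole thing is asked for, a point or a joint stands for the part that bears it (a point fixed in the world has none). Each returns a list of dicts, best first, with "confidence" (0 to 1); they miss things now and then, are a little off and sometimes report something else, mostly with a low value. They report only what shows in the picture. A call takes as long as a camera call. They do not tell look-alikes from the thing itself.
- bot.spot_in(thing, camera): "centre" ([row, column] in pixels, amid what is visible of it).
- bot.regions_of(thing, camera): "mask" (420x560 bool, what is visible of it) and "centre" ([row, column] in pixels, amid what is visible of it).
The state is a dict: "time": time; "joint_pos": joint angles; "qd": joint speeds; "effort": joint torques, N m; "tcp_pos": TCP position; "tool_rot": TCP orientation; "ft_force": force on the tool from outside, world axes, zero at the start; "torque": the same for the moment, N m; "gripper_width": finger opening in m.
Only numpy, scipy, OpenCV 4.12 (cv2) and the standard library are available. Lean on these libraries where they do the work, as an engineer would, in place of code of your own. Each camera call takes 0.05 s, during which the arm holds its last target.

TASK

Get the horn bangle held in the carving jig, working only by pushing with the fingertips, never lifting the bangle off the board. First push the bangle along the board into the corked vee until it rests against both cheeks; then push the upright handle of the clamp bolt along its slot, towards the vee, as far as it goes, and swing the handle sideways all the way down into the notch, so that the sprung pad stays pressed on the bangle. Leave the tools and things around the jig where they are.

Things in the scene. Friction and masses are not known exactly. Their poses are not given: they have to be found in the camera images.
- jig: Carving jig screwed to the bench, fixed: light wooden board 112 x 276 x 16 mm (x, y, z). Origin: centre of the board's underside, on the bench top; z up. The bolt slides along the jig's +y on the line x = 0, 28 mm above the bench. The vee stands at the +y end, the bolt's aluminium housing at the -y end.
- vee_seat (a point): Where the bangle's centre (half-way up) lies when it rests against both cheeks of the vee: jig frame x = 0, y = +75, z = 27 mm. The cheeks are wood faced with cork, open towards -y, each face turned 37 deg from the jig's x axis, tops 42 mm above the bench.
- slot_corner (a point): The corner of the L-shaped slot, on the housing's top: jig frame x = 0, y = -50, z = 41 mm. From here the 10 mm wide straight leg runs 60 mm towards -y, and an 11 mm wide notch leads out through the -x wall. Housing: 33 mm wide (x), y from -134 to -32 mm, top 41.5 mm above the bench; four feet with screws reach to x = +-36 mm, 26 mm high.
- bangle_center (a point): Centre, half-way up, of the loose reddish-brown carved horn bangle: a ring lying flat on the jig's board, outer diameter 70 mm, hole about 52 mm clear, 22 mm high, about 45 g; upper rim 38 mm above the bench. It starts 8 to 20 mm short of the vee seat (towards -y), up to 7 mm to a side, at least 24 mm ahead of the bolt's pad.
- handle_knob (a point): Centre of the knob of the bolt's handle, 50 mm from the bolt's axis: a black knob of 20 mm diameter and 21 mm height (10 mm beyond the centre) on a steel stem of 8 mm. Handle upright: 78 mm above the bench, at x = 0 of the jig. Handle down in the notch: 43 mm to the jig's -x side and 53 mm above the bench.
- pad_face (a point): Centre of the front face of the round rubber pad (20 mm) on the nose of the bolt; it looks to the jig's +y. The pad is sprung, 0.9 N per mm, travel 7 mm; with the bolt fully forward it presses on a seated bangle by about 5 mm.
- bolt (a joint): How far the bolt stands forward along the jig's +y, in m: 0 fully back, 0.060 fully forward at the corner of the slot. It takes about 7 N to slide (up to 12 N at the end as the pad's spring is pressed) and stays where it is left. It starts between 0 and 0.010.
- bolt_handle (a joint): Angle of the handle in rad: 0 upright, 1.05 fully down in the notch on the jig's -x side. The slot lets it turn only when the bolt is within about 2 mm of fully forward; it needs about 1.5 N at the knob and stays where it is left.
- press_pad: The sprung pad itself (steel and rubber disc, 20 mm across); origin 8 mm behind pad_face.
- bangle: The bangle; origin at the centre of its underside, z along the ring's axis (up as it lies).
- punch: Bystander: loose steel chasing punch, 117 x 10 x 10 mm, on the bench beside the jig (its -x side). Origin: centre of its underside.
- long_punch: Bystander: loose steel chasing punch, 122 x 10 x 10 mm, on the bench beside the jig (its +x side). Origin: centre of the underside.
- bur_stand: Bystander: loose wooden stand with burs, 36 x 92 x 49 mm. Origin: centre of its underside.
- polish_carton: Bystander: loose small blue and white carton, 18 x 32 x 16 mm. Origin: centre of its underside.
- handpiece: Bystander: loose rotary handpiece, 156 x 20 x 20 mm. Origin: centre of its underside.
Mind the look-alikes: they are no part of the job. Leave any orange look-alike of the bangle alone.

How it is judged:
By the outcome, as a careful person would: the job done as asked, in the order asked, and still so for the second after the job is handed in, with the robot touching nothing.
It also fails if it takes over 45 s, if anything falls off the work surface, if the arm or the gripper's body presses on something with over 40 N, if the wrist force passes 120 N, or if a joint passes its speed limit or range.

## Working session

There is one attempt and no reset: what is moved stays moved. The work goes in short steps, Python scripts to look and compute and a tool call to move; the robot and the scene stay as the last step left them, time stands still between calls to the robot, and variables do not carry over. Pictures are saved under pics/ and viewed, and the job is handed in when it is done.

Besides the shell and the picture viewer there is one more tool, called after "Request:" as name(argument=value, ...), one argument or row to a line, values as JSON. play_rows: Moves the arm, as the interface text tells. Its arguments: {"type":"object","properties":{"deltas":{"type":"array"}},"required":["deltas"]}

```bash
ls; mkdir -p pics; python3 - <<'E'
from rig import bot
import cv2,numpy as np
o=bot.get_obs(); print(o)
for n in ["scene","top"]:
    c=bot.capture(n); cv2.imwrite(f"pics/{n}0.png",c["color"]); print(n,c["mtx"],c["R"],c["t"])
    np.savez(f"{n}0.npz",**c)
    for th in ["jig","bangle","handle_knob","press_pad","punch","bur_stand"]:
        print(th,[(d["confidence"],d["centre"]) for d in bot.spot_in(th,n)][:3])
E
```

```text
pics
{'time': 0.0, 'joint_pos': array([-1.11700909e+00,  2.41416684e-01,  3.71204153e-03,  1.33519569e+00,
        1.04551393e-05,  1.57079034e+00]), 'qd': array([ 0.00101299, -0.00107915, -0.0008685 ,  0.00017619,  0.00125297,
        0.00040447]), 'effort': array([ 1.66769723e-04, -3.72320330e+01,  2.52406651e+01,  1.69925956e-02,
        8.51068557e-05,  3.35894992e-07]), 'tcp_pos': array([ 0.21891004, -0.44882301,  0.23040646]), 'tool_rot': array([-3.05907124e+00, -7.06254491e-01,  7.26972305e-04]), 'ft_force': array([-0.2653924 ,  0.60451467,  0.17888146]), 'torque': array([0.01239878, 0.09267964, 0.0294727 ]), 'gripper_width': 0.08555766320952837}
scene [[495.8224469    0.         272.90134161]
 [  0.         495.8224469  208.47462618]
 [  0.           0.           1.        ]] [[-0.60961413 -0.79256575  0.01449656]
 [-0.52478704  0.38980681 -0.75673589]
 [ 0.59411209 -0.4689245  -0.65355997]] [0.28858343 0.35275715 0.8039227 ]
jig [(0.6, [224.5, 252.0])]
bangle [(0.82, [226.8, 222.5]), (0.73, [235.3, 332.2]), (0.73, [188.9, 285.7])]
handle_knob []
press_pad [(0.59, [218.2, 255.4])]
punch [(0.71, [237.9, 288.6])]
bur_stand [(0.94, [264.4, 135.9]), (0.26, [310.3, 164.0])]
top [[496.40367839   0.         279.24298337]
 [  0.         496.40367839 214.4449814 ]
 [  0.           0.           1.        ]] [[ 0.02585096 -0.99957456  0.01350665]
 [-0.98461285 -0.02779525 -0.17252526]
 [ 0.17282729 -0.00883888 -0.98491249]] [-0.0793504   0.56992406  1.19477226]
jig [(0.73, [214.7, 263.1]), (0.4, [219.4, 297.1])]
bangle [(0.66, [209.3, 246.7]), (0.54, [271.2, 303.4])]
handle_knob [(0.39, [221.1, 299.7])]
press_pad []
punch [(0.7, [215.2, 263.3])]
bur_stand [(0.73, [217.0, 303.7]), (0.58, [196.3, 162.4])]
```

```bash
python3 - <<'E'
import cv2,numpy as np
a=cv2.imread("pics/scene0.png");b=cv2.imread("pics/top0.png")
cv2.imwrite("pics/s0b.png",cv2.resize(a[140:340,100:366],None,fx=3,fy=3,interpolation=cv2.INTER_CUBIC))
cv2.imwrite("pics/t0b.png",cv2.resize(b[130:330,130:396],None,fx=3,fy=3,interpolation=cv2.INTER_CUBIC))
E
```

```text
(no output)
```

View pics/s0b.png

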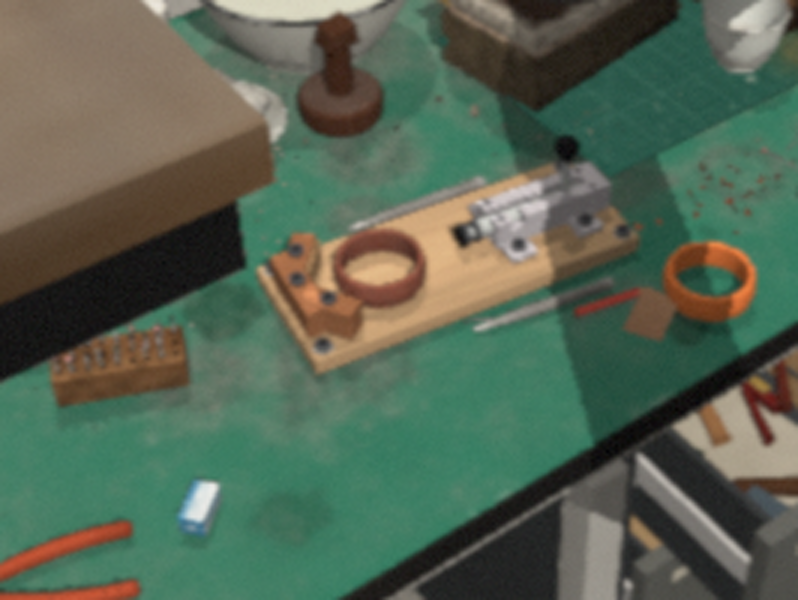

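View pics/t0b.png

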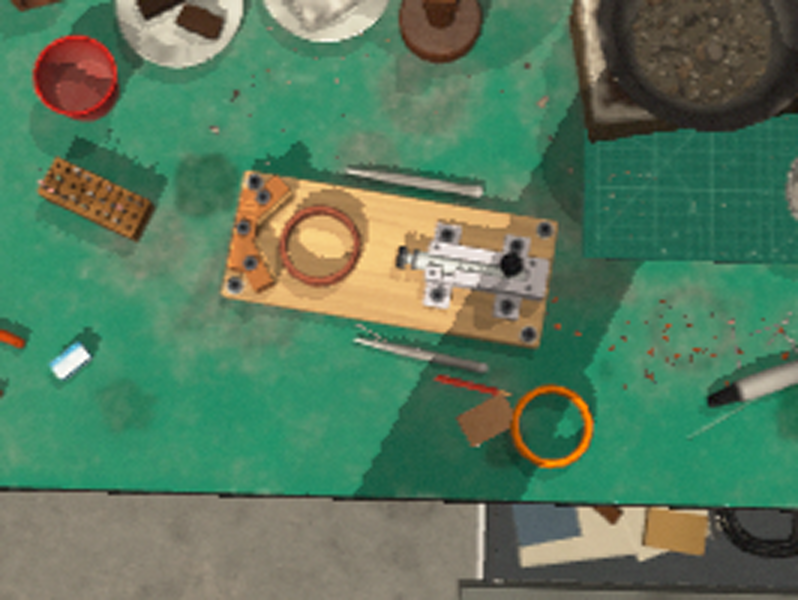

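View pics/top0.png

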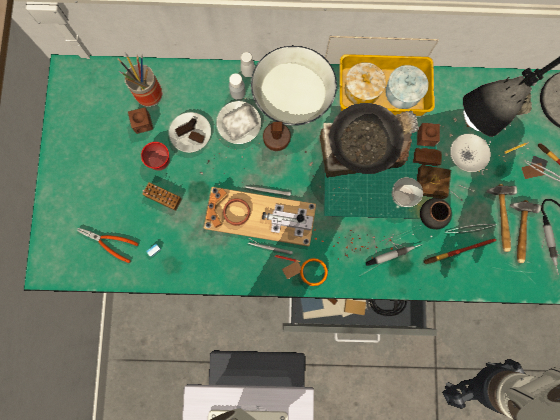

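View pics/scene0.png

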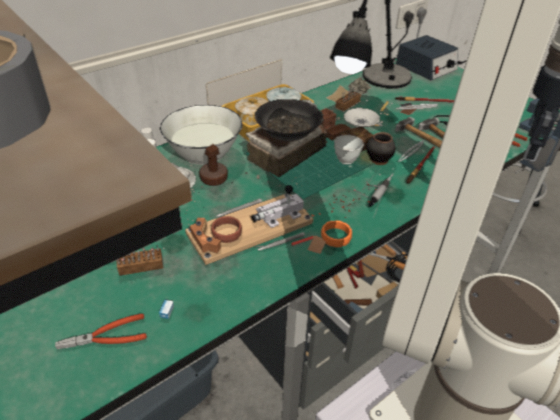

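```bash
cat > h.py <<'E'
import numpy as np,cv2
def cloud(c):
    K=c["mtx"];z=c["range_z"];h,w=z.shape
    u,v=np.meshgrid(np.arange(w),np.arange(h))
    P=np.stack([(u-K[0,2])/K[0,0]*z,(v-K[1,2])/K[1,1]*z,z],-1)
    return (P-c["t"])@c["R"]
def ray(c,rc,z):
    K=c["mtx"];R=c["R"]
    d=R.T@np.array([(rc[1]-K[0,2])/K[0,0],(rc[0]-K[1,2])/K[1,1],1]);o=-R.T@c["t"]
    return o+d*(z-o[2])/d[2]
def proj(c,X):
    p=c["R"]@X+c["t"];p=c["mtx"]@p;return p[:2]/p[2]
E
python3 - <<'E'
from h import *
for n in["top","scene"]:
    c=dict(np.load(n+"0.npz"));P=cloud(c);col=c["color"].astype(int)
    print(n,"cam",-c["R"].T@c["t"])
    ok=c["range_z"]>0
    near=ok&(abs(P[...,0]-.42)<.25)&(abs(P[...,1]-.07)<.45)
    if n=="scene": 
        for rc in [(200,60),(150,100),(260,140),(230,225),(190,289)]: print(rc,P[rc])
    else:
        for rc in [(215,263),(216,301),(272,303),(240,150),(209,240),(130,290)]: print(rc,P[rc])
    # bench plane z
    hsv=cv2.cvtColor(c["color"],cv2.COLOR_BGR2HSV)
    g=(hsv[...,0]>65)&(hsv[...,0]<95)&(hsv[...,1]>120)&ok
    q=P[g]; q=q[abs(q[:,2])<.02]; print("bench z",np.median(q[:,2]),np.std(q[:,2]))
    m=((P[...,2]>.009)&(P[...,2]<.1)&ok)
    wood=(hsv[...,0]>8)&(hsv[...,0]<25)&(hsv[...,2]>120)&ok&(abs(P[...,2]-.016)<.008)
    wood=cv2.morphologyEx((wood).astype(np.uint8),cv2.MORPH_OPEN,np.ones((2,2)))
    k,l,s,ce=cv2.connectedComponentsWithStats(wood)
    for i in np.argsort(-s[1:,4])[:3]+1: print(s[i],ce[i],P[l==i].mean(0))
E
```

```text
top cam [ 0.35671659 -0.05291501  1.27614417]
(215, 263) [ 0.57163051 -0.02293501  0.03663589]
(216, 301) [ 0.56212939 -0.11631053  0.09222659]
(272, 303) [ 0.43280265 -0.12899463  0.00059977]
(240, 150) [0.50395475 0.26600678 0.00377613]
(209, 240) [0.58953311 0.03745942 0.01440166]
(130, 290) [ 0.81430445 -0.08750922 -0.00617206]
bench z 0.00026954894426090307 0.0027892307383939677
[ 205  190  111   56 2557] [263.69925694 218.4192413 ] [ 0.56541899 -0.0247309   0.02261601]
[452 135  39  38 594] [471.71717172 152.8989899 ] [ 0.75754286 -0.56906735  0.01735961]
[546  76  14  48 418] [553.33732057  98.57416268] [ 0.91406546 -0.79358974  0.02378954]
scene cam [-0.11657327  0.46819325  0.78817223]
(200, 60) [0.14028399 0.42801916 0.59605872]
(150, 100) [0.17573847 0.3879237  0.59655773]
(260, 140) [0.60934355 0.24517103 0.02806934]
(230, 225) [0.59275651 0.04563703 0.01402485]
(190, 289) [ 0.55268528 -0.10562454  0.08395574]
bench z -0.0009117928880992556 0.0018854652827382376
[ 187  197  105   66 1743] [246.10384395 232.29890993] [0.55532857 0.01218619 0.01787254]
[ 370  363   62   57 1486] [402.71601615 398.58546433] [0.0758356  0.0333579  0.01362412]
[346 109  34  16 219] [363.33333333 115.03652968] [ 0.77259629 -0.58144658  0.01152413]
```

```bash
cat > fit.py <<'E'
from h import *
from scipy.optimize import minimize
S=4
def box(p):
    x,y,a=p;ca,sa=np.cos(a),np.sin(a)
    R=np.array([[ca,-sa,0],[sa,ca,0],[0,0,1]])
    L=np.array([[sx*.056,sy*.138,z] for sx in(-1,1) for sy in(-1,1) for z in(0,.016)])
    return L@R.T+[x,y,0]
def jigT(p):
    x,y,a=p;ca,sa=np.cos(a),np.sin(a)
    return lambda q: np.array([[ca,-sa,0],[sa,ca,0],[0,0,1]])@np.asarray(q,float)+[x,y,0]
if __name__=="__main__":
    res={}
    for n in["top","scene"]:
        c=dict(np.load(n+"0.npz"));P=cloud(c)
        # edges: board vs bench : hue
        hsv=cv2.cvtColor(cv2.resize(c["color"],None,fx=S,fy=S,interpolation=cv2.INTER_CUBIC),cv2.COLOR_BGR2HSV)
        wood=((hsv[...,0]<35)|(hsv[...,1]<60)).astype(np.uint8)
        def cost(p):
            X=box(p); pts=np.array([proj(c,x) for x in X])
            hull=cv2.convexHull(((pts+.5)*S-.5).astype(np.float32)).reshape(-1,2)
            m=np.zeros(wood.shape,np.uint8);cv2.fillPoly(m,[np.round(hull*16).astype(np.int32)],1,shift=4)
            ring=cv2.dilate(m,np.ones((9*2+1,)*2))
            return ((m>0)&(wood==0)).sum()+((ring>0)&(m==0)&(wood>0)).sum()
        best=None
        for x0 in((.56,-.03,.0),(.56,-.03,-.1),(.56,-.03,.1)):
            sx=np.array([x0]+[np.array(x0)+d for d in np.diag([.015,.015,.1])])
            r=minimize(cost,x0,method="Nelder-Mead",options=dict(initial_simplex=sx,xatol=1e-5,fatol=.5,maxiter=400))
            if best is None or r.fun<best.fun:best=r
        print(n,best.x,best.fun);res[n]=best.x
        im=cv2.resize(c["color"],None,fx=S,fy=S,interpolation=cv2.INTER_CUBIC)
        T=jigT(best.x)
        def poly(L,colr):
            q=np.array([(proj(c,T(l))+.5)*S-.5 for l in L]);cv2.polylines(im,[np.round(q).astype(int)],False,colr,1)
        poly([(a*.056,b*.138,.016) for a,b in((-1,-1),(-1,1),(1,1),(1,-1),(-1,-1))],(255,0,0))
        poly([(a*.0165,b,.0415) for a,b in((-1,-.134),(-1,-.032),(1,-.032),(1,-.134),(-1,-.134))],(0,0,255))
        poly([(0,.075,.027),(0,-.05,.041),(0,-.110,.041)],(0,255,255))
        o=(np.array(proj(c,T((0,0,0))))*S).astype(int)
        cv2.imwrite(f"pics/fit_{n}.png",im[o[1]-200:o[1]+200,o[0]-300:o[0]+300])
    np.save("jig.npy",res["top"])
E
python3 fit.py
```

```text
top [ 0.57394026 -0.01397672 -0.13256054] 2819.0
scene [ 0.57682459 -0.01224082 -0.12207518] 7497.0
```

View pics/fit_top.png

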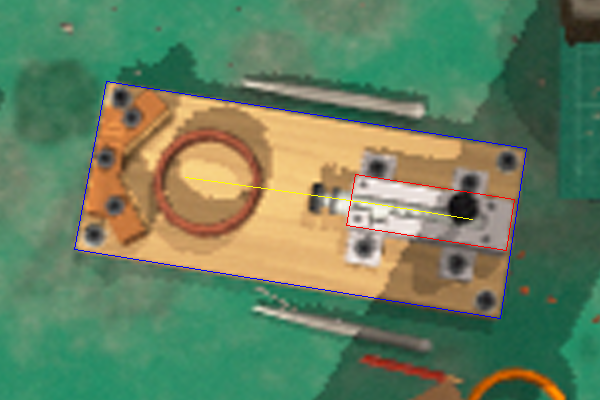

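View pics/fit_scene.png

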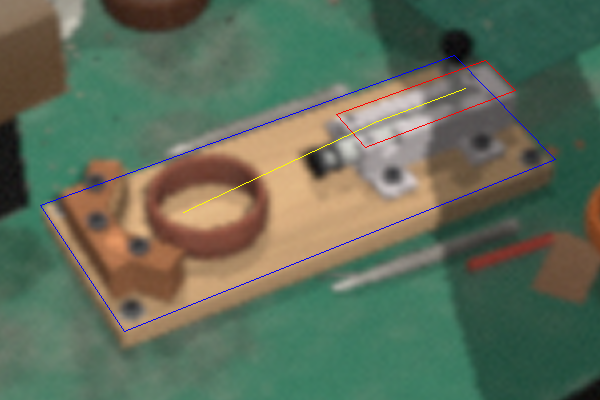

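```bash
cat > meas.py <<'E'
from h import *
from fit import jigT
def bangle(c,J):
    # fit ring by colour; top rim z=.038
    x,y,a=J;T=jigT(J)
    hsv=cv2.cvtColor(c["color"],cv2.COLOR_BGR2HSV).astype(int)
    P=cloud(c)
    h,w=hsv.shape[:2];u,v=np.meshgrid(np.arange(w),np.arange(h))
    m=((hsv[...,0]<9)|(hsv[...,0]>172))&(hsv[...,1]>90)&(hsv[...,1]<215)&(abs(P[...,2]-.03)<.02)
    L=(P-[x,y,0])@np.array([[np.cos(a),-np.sin(a),0],[np.sin(a),np.cos(a),0],[0,0,1]])
    m&=(abs(L[...,0])<.05)&(L[...,1]>-.0)&(L[...,1]<.12)
    return m,L
def inj(J,X):
    x,y,a=J;d=np.asarray(X)-[x,y,0]
    return d@np.array([[np.cos(a),-np.sin(a),0],[np.sin(a),np.cos(a),0],[0,0,1]])
E
python3 - <<'E'
from meas import *
J=np.load("jig.npy")
for n in["top","scene"]:
    c=dict(np.load(n+"0.npz"));m,L=bangle(c,J)
    im=c["color"].copy();im[m]=(255,255,0)
    ii=np.argwhere(m);r0,c0=ii.min(0);r1,c1=ii.max(0);print(n,m.sum(),r0,r1,c0,c1)
    # project mask pixels to z=.038 and fit
    pts=np.array([inj(J,ray(c,p,.036))[:2] for p in ii])
    from scipy.optimize import least_squares
    if n=="top":
        f=lambda p:np.hypot(*(pts-p).T)-.0305
        r=least_squares(f,pts.mean(0),loss="soft_l1",f_scale=.002);print("ring centre jig",r.x,np.std(f(r.x)))
    s=cv2.resize(im[170:270,180:340],None,fx=5,fy=5,interpolation=cv2.INTER_NEAREST);cv2.imwrite(f"pics/m_{n}.png",s)
c=dict(np.load("top0.npz"));
P=cloud(c);q=inj(J,P.reshape(-1,3));dark=c["color"].reshape(-1,3).max(1)<60
k=(abs(q[:,0])<.03)&(q[:,1]<-.07)&(q[:,1]>-.14)&(q[:,2]>.065)&(q[:,2]<.11)
print("knob",k.sum(),q[k].mean(0),q[k].min(0),q[k].max(0))
k=(abs(q[:,0])<.012)&(q[:,2]>.036)&(q[:,2]<.05)&(q[:,1]<-.03);print("housing",q[k].mean(0))
c=dict(np.load("scene0.npz"));q=inj(J,cloud(c).reshape(-1,3))
k=(abs(q[:,0])<.03)&(q[:,1]<-.07)&(q[:,1]>-.14)&(q[:,2]>.065)&(q[:,2]<.11)
print("knob scene",k.sum(),q[k].mean(0),q[k].min(0),q[k].max(0))
E
```

```text
top 123 199 224 223 249
ring centre jig [-0.00267326  0.05979089] 0.0013165747955939918
scene 333 217 241 212 240
knob 51 [-0.00156351 -0.10191004  0.08642636] [-0.01031487 -0.11104696  0.07836214] [ 0.00758216 -0.09365984  0.09224748]
housing [-7.70084001e-05 -8.46515065e-02  4.06750877e-02]
knob scene 65 [-0.00175652 -0.0958591   0.08092544] [-0.00898059 -0.10577097  0.06588673] [ 0.00750771 -0.08804855  0.09009131]
```

View pics/m_top.png

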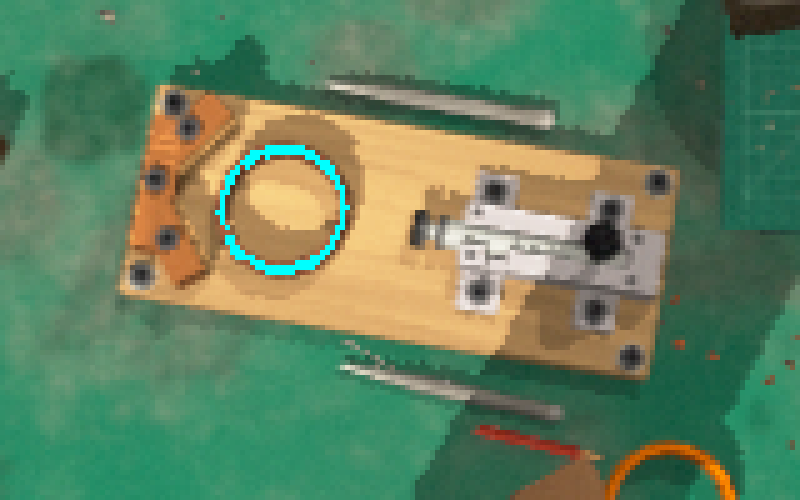

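```bash
cat > plan.py <<'E'
from h import *; from fit import jigT
from scipy.spatial.transform import Rotation as Ro
def where(o=None):
    from rig import bot
    from meas import inj
    o=o or bot.get_obs();J=np.load("jig.npy")
    R=Ro.from_rotvec(o["tool_rot"]).as_matrix();Rj=Ro.from_euler("z",J[2]).as_matrix()
    Rt=Rj@np.array([[0,1,0],[1,0,0],[0,0,-1.]])
    print("t",round(o["time"],2),"tcp jig mm",np.round(inj(J,o["tcp_pos"])*1e3,1),"f jig",np.round(Rj.T@o["ft_force"],1),
     "roterr tool",np.round(Ro.from_matrix(R.T@Rt).as_rotvec(),3),"w",round(o["gripper_width"],4))
    return o,J,R
def to(q):
    o,J,R=where();d=R.T@(jigT(J)(q)-o["tcp_pos"]);print("delta tool m",np.round(d,4))
E
python3 - <<'E'
from plan import *
to((-.0015,.058,.12))
E
```

```text
t 0.7 tcp jig mm [-294.1 -478.5  231.3] f jig [ 0.6  0.  -0.1] roterr tool [ 0.     0.    -0.984] w 0.085
delta tool m [ 0.5406 -0.285   0.1113]
```

Request:
play_rows(
  deltas=[
    {"tx": 0.54,"ty": -0.285,"tz": 0.03,"az": -0.984,"claw": 0},
    {"tx": 0.54,"ty": -0.285,"tz": 0.03,"az": -0.984,"claw": 0},
    {"tx": 0.54,"ty": -0.285,"tz": 0.03,"az": -0.984,"claw": 0},
    {"tx": 0.54,"ty": -0.285,"tz": 0.03,"az": -0.984,"claw": 0},
    {"tx": 0.54,"ty": -0.285,"tz": 0.03,"az": -0.984,"claw": 0},
    {"tx": 0.54,"ty": -0.285,"tz": 0.03,"az": -0.984,"claw": 0},
    {"tx": 0.54,"ty": -0.285,"tz": 0.03,"az": -0.984,"claw": 0},
    {"tx": 0.54,"ty": -0.285,"tz": 0.03,"az": -0.984,"claw": 0},
  ],
)

```text
invalid input at $.deltas[0]: expected keys ax, ay, az, tx, ty, tz, claw
```

```bash
python3 - <<'E'
from plan import *
to((-.0015,.058,.12))
E
```

```text
t 0.7 tcp jig mm [-294.1 -478.5  231.3] f jig [ 0.6  0.  -0.1] roterr tool [ 0.     0.    -0.984] w 0.085
delta tool m [ 0.5406 -0.285   0.1113]
```

Request:
play_rows(
  deltas=[
    {"ax": 0,"ay": 0,"tx": 0.54,"ty": -0.285,"tz": 0.03,"az": -0.984,"claw": 0},
    {"ax": 0,"ay": 0,"tx": 0.54,"ty": -0.285,"tz": 0.03,"az": -0.984,"claw": 0},
    {"ax": 0,"ay": 0,"tx": 0.54,"ty": -0.285,"tz": 0.03,"az": -0.984,"claw": 0},
    {"ax": 0,"ay": 0,"tx": 0.54,"ty": -0.285,"tz": 0.03,"az": -0.984,"claw": 0},
    {"ax": 0,"ay": 0,"tx": 0.54,"ty": -0.285,"tz": 0.03,"az": -0.984,"claw": 0},
    {"ax": 0,"ay": 0,"tx": 0.54,"ty": -0.285,"tz": 0.03,"az": -0.984,"claw": 0},
    {"ax": 0,"ay": 0,"tx": 0.54,"ty": -0.285,"tz": 0.03,"az": -0.984,"claw": 0},
    {"ax": 0,"ay": 0,"tx": 0.54,"ty": -0.285,"tz": 0.03,"az": -0.984,"claw": 0},
  ],
)

```text
time: 1.37
tcp_pos: [0.4166, -0.1789, 0.2152]
tool_rot: [2.357, 2.075, 0.001]
ft_force: [1.4, -1.3, 0.1]
gripper_width: 0.0001
```

```bash
python3 - <<'E'
from plan import *
to((-.0015,.058,.12))
E
```

```text
t 1.37 tcp jig mm [-134.2 -184.3  215.2] f jig [ 1.6 -1.1  0.1] roterr tool [0.001 0.    0.005] w 0.0001
delta tool m [0.2416 0.1339 0.0953]
```

Tool x,y,z now equal jig y, x, −z.

Request:
play_rows(
  deltas=[
    {"ax": 0,"ay": 0,"az": 0.005,"tx": 0.242,"ty": 0.134,"tz": 0.08,"claw": 0},
    {"ax": 0,"ay": 0,"az": 0.005,"tx": 0.242,"ty": 0.134,"tz": 0.08,"claw": 0},
    {"ax": 0,"ay": 0,"az": 0.005,"tx": 0.242,"ty": 0.134,"tz": 0.08,"claw": 0},
    {"ax": 0,"ay": 0,"az": 0.005,"tx": 0.242,"ty": 0.134,"tz": 0.08,"claw": 0},
    {"ax": 0,"ay": 0,"az": 0.005,"tx": 0.242,"ty": 0.134,"tz": 0.08,"claw": 0},
    {"ax": 0,"ay": 0,"az": 0.005,"tx": 0.242,"ty": 0.134,"tz": 0.08,"claw": 0},
    {"ax": 0,"ay": 0,"az": 0.005,"tx": 0.242,"ty": 0.134,"tz": 0.08,"claw": 0},
    {"ax": 0,"ay": 0,"az": 0.005,"tx": 0.242,"ty": 0.134,"tz": 0.08,"claw": 0},
  ],
)

```text
time: 2.03
tcp_pos: [0.5828, 0.047, 0.1317]
tool_rot: [-2.361, -2.069, -0.001]
ft_force: [0.5, -0.4, -0.1]
gripper_width: 0.0
```

```bash
python3 - <<'E'
from plan import *
from rig import bot
to((-.0015,.056,.021))
for n in("top","scene"):
    c=bot.capture(n);o,J,_=where();p=proj(c,jigT(J)((0,0,.03))).astype(int)
    cv2.imwrite(f"pics/a_{n}.png",cv2.resize(c["color"][max(0,p[1]-75):p[1]+75,p[0]-100:p[0]+100],None,fx=4,fy=4,interpolation=cv2.INTER_CUBIC))
E
```

```text
t 2.03 tcp jig mm [  0.7  61.6 131.7] f jig [ 0.6 -0.4 -0.1] roterr tool [-0.002 -0.002  0.001] w 0.0
delta tool m [-0.0058 -0.002   0.1107]
t 2.08 tcp jig mm [ -0.6  58.8 132.6] f jig [-0.1 -0.8 -0.9] roterr tool [-0.003  0.    -0.001] w -0.0001
t 2.13 tcp jig mm [ -1.1  57.1 133.6] f jig [ 0.3 -0.6 -0.1] roterr tool [-0.002  0.001 -0.003] w -0.0003
```

View pics/a_scene.png

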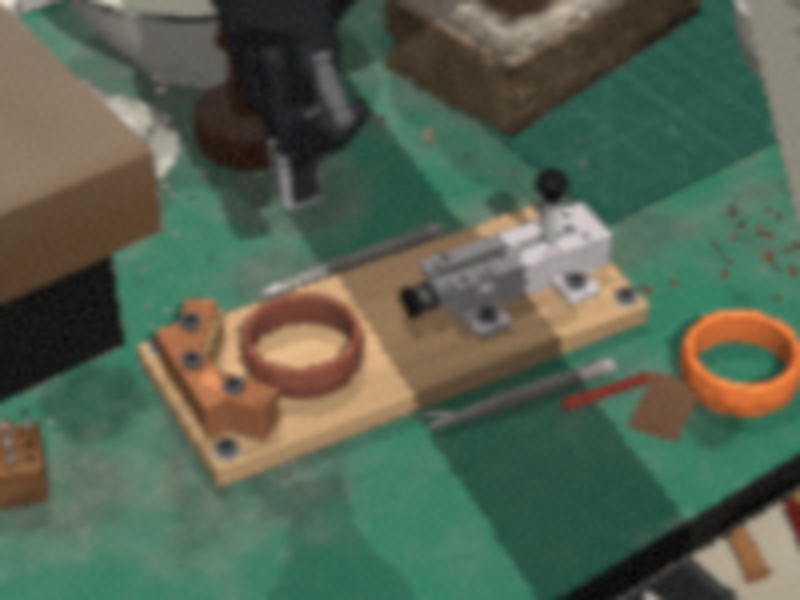

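View pics/a_top.png

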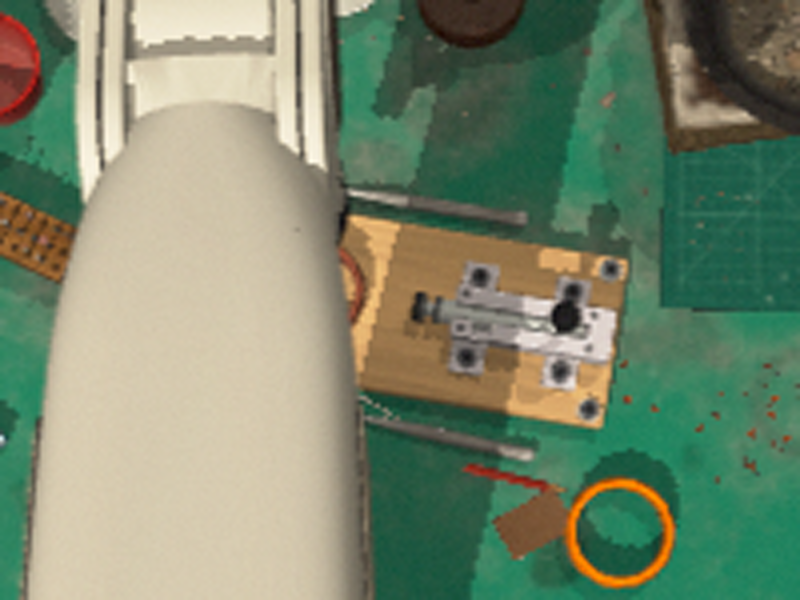

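Request:
play_rows(
  deltas=[
    {"ax": 0,"ay": 0,"az": 0,"tx": 0,"ty": -0.001,"tz": 0.03,"claw": 0},
    {"ax": 0,"ay": 0,"az": 0,"tx": 0,"ty": -0.001,"tz": 0.06,"claw": 0},
    {"ax": 0,"ay": 0,"az": 0,"tx": 0,"ty": -0.001,"tz": 0.085,"claw": 0},
    {"ax": 0,"ay": 0,"az": 0,"tx": 0,"ty": -0.001,"tz": 0.1,"claw": 0},
    {"ax": 0,"ay": 0,"az": 0,"tx": 0,"ty": -0.001,"tz": 0.11,"claw": 0},
    {"ax": 0,"ay": 0,"az": 0,"tx": 0,"ty": -0.001,"tz": 0.112,"claw": 0},
    {"ax": 0,"ay": 0,"az": 0,"tx": 0,"ty": -0.001,"tz": 0.112,"claw": 0},
  ],
)

```text
time: 2.72
tcp_pos: [0.5794, 0.0407, 0.0233]
tool_rot: [2.371, 2.061, -0.0]
ft_force: [0.5, -0.4, -0.3]
gripper_width: 0.0002
```

```bash
python3 - <<'E'
from plan import *
from rig import bot
c=bot.capture("scene");o,J,_=where();p=proj(c,jigT(J)((0,0,.03))).astype(int)
cv2.imwrite("pics/b.png",cv2.resize(c["color"][max(0,p[1]-75):p[1]+75,p[0]-100:p[0]+100],None,fx=4,fy=4,interpolation=cv2.INTER_CUBIC))
E
```

```text
t 2.77 tcp jig mm [-1.  55.3 24.1] f jig [ 0.7 -0.1 -0.3] roterr tool [ 0.002 -0.    -0.007] w -0.0002
```

View pics/b.png

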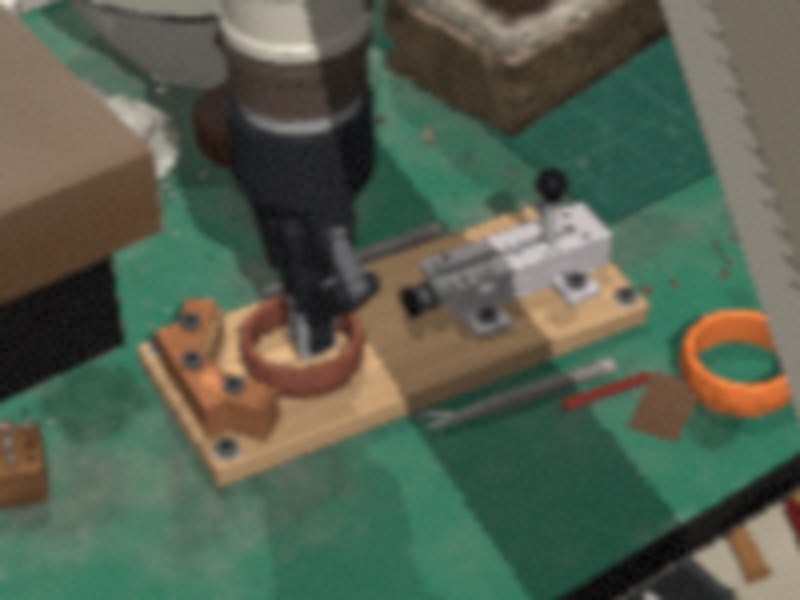

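Request:
play_rows(
  deltas=[
    {"ax": 0,"ay": 0,"az": -0.005,"tx": 0.006,"ty": 0,"tz": 0.0005,"claw": 0},
    {"ax": 0,"ay": 0,"az": -0.005,"tx": 0.012,"ty": 0,"tz": 0.0005,"claw": 0},
    {"ax": 0,"ay": 0,"az": -0.005,"tx": 0.016,"ty": 0,"tz": 0.0005,"claw": 0},
    {"ax": 0,"ay": 0,"az": -0.005,"tx": 0.018,"ty": 0,"tz": 0.0005,"claw": 0},
    {"ax": 0,"ay": 0,"az": -0.005,"tx": 0.02,"ty": 0,"tz": 0.0005,"claw": 0},
    {"ax": 0,"ay": 0,"az": -0.005,"tx": 0.022,"ty": 0,"tz": 0.0005,"claw": 0},
    {"ax": 0,"ay": 0,"az": -0.005,"tx": 0.024,"ty": 0,"tz": 0.0005,"claw": 0},
    {"ax": 0,"ay": 0,"az": -0.005,"tx": 0.025,"ty": 0,"tz": 0.0005,"claw": 0},
  ],
)

```text
time: 3.43
tcp_pos: [0.5831, 0.0666, 0.0224]
tool_rot: [2.364, 2.069, -0.0]
ft_force: [-0.5, -0.8, -0.0]
gripper_width: -0.0001
```

```bash
python3 - <<'E'
from plan import *
from rig import bot
c=bot.capture("scene");o,J,_=where();p=proj(c,jigT(J)((0,0,.03))).astype(int)
cv2.imwrite("pics/c.png",cv2.resize(c["color"][max(0,p[1]-75):p[1]+75,p[0]-100:p[0]+100],None,fx=4,fy=4,interpolation=cv2.INTER_CUBIC))
E
```

```text
t 3.48 tcp jig mm [-1.6 81.1 22.4] f jig [-0.1 -0.1 -0.5] roterr tool [ 0. -0. -0.] w -0.0003
```

View pics/c.png

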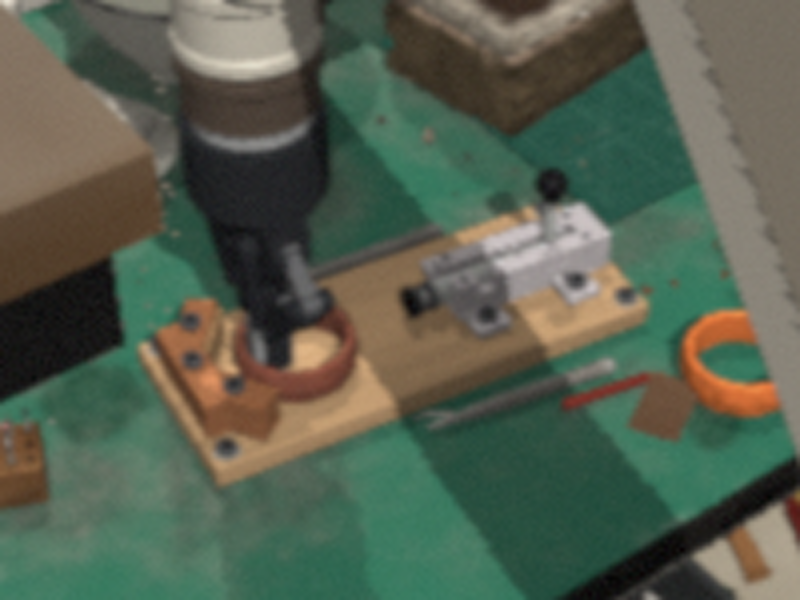

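Request:
play_rows(
  deltas=[
    {"ax": 0,"ay": 0,"az": 0,"tx": 0.002,"ty": 0.0005,"tz": 0,"claw": 0},
    {"ax": 0,"ay": 0,"az": 0,"tx": 0.004,"ty": 0.0005,"tz": 0,"claw": 0},
    {"ax": 0,"ay": 0,"az": 0,"tx": 0.006,"ty": 0.0005,"tz": 0,"claw": 0},
    {"ax": 0,"ay": 0,"az": 0,"tx": 0.007,"ty": 0.0005,"tz": 0,"claw": 0},
    {"ax": 0,"ay": 0,"az": 0,"tx": 0.007,"ty": 0.0005,"tz": 0,"claw": 0},
  ],
)

```text
time: 3.9
tcp_pos: [0.5845, 0.0735, 0.0224]
tool_rot: [-2.364, -2.069, -0.0]
ft_force: [0.1, -0.1, 0.1]
gripper_width: 0.0001
```

```bash
python3 - <<'E'
from plan import *
where()
E
```

```text
t 3.9 tcp jig mm [-1.1 88.2 22.4] f jig [ 0.1 -0.1  0.1] roterr tool [-0. -0. -0.] w 0.0001
```

Request:
play_rows(
  deltas=[
    {"ax": 0,"ay": 0,"az": 0,"tx": 0.001,"ty": 0,"tz": 0,"claw": 0},
    {"ax": 0,"ay": 0,"az": 0,"tx": 0.002,"ty": 0,"tz": 0,"claw": 0},
    {"ax": 0,"ay": 0,"az": 0,"tx": 0.003,"ty": 0,"tz": 0,"claw": 0},
    {"ax": 0,"ay": 0,"az": 0,"tx": 0.003,"ty": 0,"tz": 0,"claw": 0},
  ],
)

```text
time: 4.23
tcp_pos: [0.5849, 0.0762, 0.0224]
tool_rot: [2.364, 2.069, -0.0]
ft_force: [0.2, -0.7, -0.1]
gripper_width: 0.0
```

```bash
python3 - <<'E'
from plan import *
from rig import bot
c=bot.capture("scene");o,J,_=where();p=proj(c,jigT(J)((0,0,.03))).astype(int)
cv2.imwrite("pics/d.png",cv2.resize(c["color"][max(0,p[1]-75):p[1]+75,p[0]-100:p[0]+100],None,fx=4,fy=4,interpolation=cv2.INTER_CUBIC))
E
```

```text
t 4.28 tcp jig mm [-1.  90.8 22.4] f jig [-0.6 -0.7 -0.6] roterr tool [ 0.  0. -0.] w 0.0001
```

View pics/d.png

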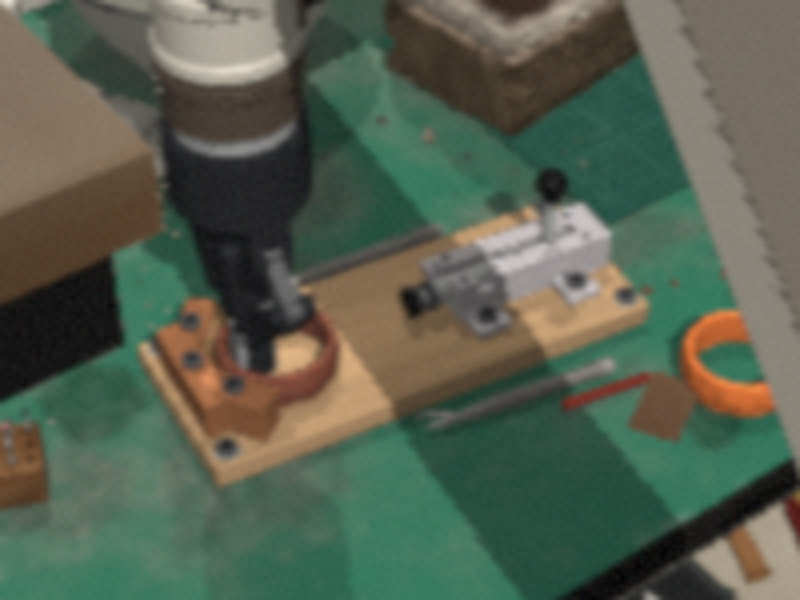

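Request:
play_rows(
  deltas=[
    {"ax": 0,"ay": 0,"az": 0,"tx": 0.001,"ty": 0,"tz": 0,"claw": 0},
    {"ax": 0,"ay": 0,"az": 0,"tx": 0.002,"ty": 0,"tz": 0,"claw": 0},
    {"ax": 0,"ay": 0,"az": 0,"tx": 0.002,"ty": 0,"tz": 0,"claw": 0},
  ],
)

```text
time: 4.53
tcp_pos: [0.585, 0.0767, 0.0224]
tool_rot: [2.364, 2.066, -0.004]
ft_force: [-0.8, -4.5, 1.1]
gripper_width: -0.0004
```

```bash
python3 - <<'E'
from plan import *
where()
E
```

```text
t 4.53 tcp jig mm [-1.  91.4 22.4] f jig [-0.2 -4.6  1.1] roterr tool [ 0.     0.003 -0.001] w -0.0004
```

Request:
play_rows(
  deltas=[
    {"ax": 0,"ay": 0,"az": 0,"tx": 0.001,"ty": 0,"tz": 0,"claw": 0},
    {"ax": 0,"ay": 0,"az": 0,"tx": 0.0015,"ty": 0,"tz": 0,"claw": 0},
    {"ax": 0,"ay": 0,"az": 0,"tx": 0.0015,"ty": 0,"tz": 0,"claw": 0},
  ],
)

```text
time: 4.78
tcp_pos: [0.585, 0.0769, 0.0224]
tool_rot: [2.363, 2.064, -0.006]
ft_force: [-1.3, -7.8, 1.6]
gripper_width: -0.0004
```

```bash
python3 - <<'E'
from plan import *
where()
E
```

```text
t 4.78 tcp jig mm [-1.1 91.5 22.4] f jig [-0.3 -7.9  1.6] roterr tool [ 0.     0.005 -0.002] w -0.0004
```

Request:
play_rows(
  deltas=[
    {"ax": 0,"ay": 0,"az": 0,"tx": -0.008,"ty": 0,"tz": 0,"claw": 0},
    {"ax": 0,"ay": 0,"az": 0,"tx": -0.016,"ty": 0,"tz": 0,"claw": 0},
    {"ax": 0,"ay": 0,"az": 0,"tx": -0.018,"ty": 0,"tz": -0.02,"claw": 0},
    {"ax": 0,"ay": 0,"az": 0,"tx": -0.018,"ty": 0,"tz": -0.06,"claw": 0},
    {"ax": 0,"ay": 0,"az": 0,"tx": -0.018,"ty": 0,"tz": -0.1,"claw": 0},
    {"ax": 0,"ay": 0,"az": 0,"tx": -0.03,"ty": 0,"tz": -0.115,"claw": 0},
    {"ax": 0,"ay": 0,"az": 0,"tx": -0.07,"ty": 0,"tz": -0.115,"claw": 0},
    {"ax": 0,"ay": 0,"az": 0,"tx": -0.11,"ty": 0,"tz": -0.115,"claw": 0},
  ],
)

```text
time: 5.45
tcp_pos: [0.5724, -0.0289, 0.1399]
tool_rot: [2.357, 2.072, 0.007]
ft_force: [0.3, -0.3, -0.3]
gripper_width: -0.0002
```

Request:
play_rows(
  deltas=[
    {"ax": 0,"ay": 0,"az": 0,"tx": -0.04,"ty": 0,"tz": 0,"claw": 0},
    {"ax": 0,"ay": 0,"az": 0,"tx": -0.08,"ty": 0,"tz": 0,"claw": 0},
    {"ax": 0,"ay": 0,"az": 0,"tx": -0.11,"ty": 0,"tz": 0,"claw": 0},
    {"ax": 0,"ay": 0,"az": 0,"tx": -0.122,"ty": 0,"tz": 0,"claw": 0},
    {"ax": 0,"ay": 0,"az": 0,"tx": -0.122,"ty": 0,"tz": 0,"claw": 0},
  ],
)

```text
time: 5.87
tcp_pos: [0.554, -0.1533, 0.1375]
tool_rot: [2.369, 2.063, 0.001]
ft_force: [0.1, 0.3, 0.3]
gripper_width: 0.0
```

```bash
python3 - <<'E'
from plan import *
from rig import bot
where()
for n in("top","scene"):
    c=bot.capture(n);o,J,_=where();np.savez(f"{n}1.npz",**c);p=proj(c,jigT(J)((0,0,.03))).astype(int)
    cv2.imwrite(f"pics/e_{n}.png",cv2.resize(c["color"][max(0,p[1]-75):p[1]+75,p[0]-100:p[0]+100],None,fx=4,fy=4,interpolation=cv2.INTER_CUBIC))
E
```

```text
t 5.87 tcp jig mm [  -1.3 -140.7  137.5] f jig [0.1 0.3 0.3] roterr tool [ 0.    -0.    -0.005] w 0.0
t 5.92 tcp jig mm [  -1.3 -138.8  137.4] f jig [ 0.7 -0.  -0.1] roterr tool [ 0.    -0.001 -0.003] w -0.0001
t 5.97 tcp jig mm [  -1.3 -137.5  137.4] f jig [-0.2  0.4  0.1] roterr tool [-0.    -0.001 -0.001] w -0.0003
```

View pics/e_scene.png

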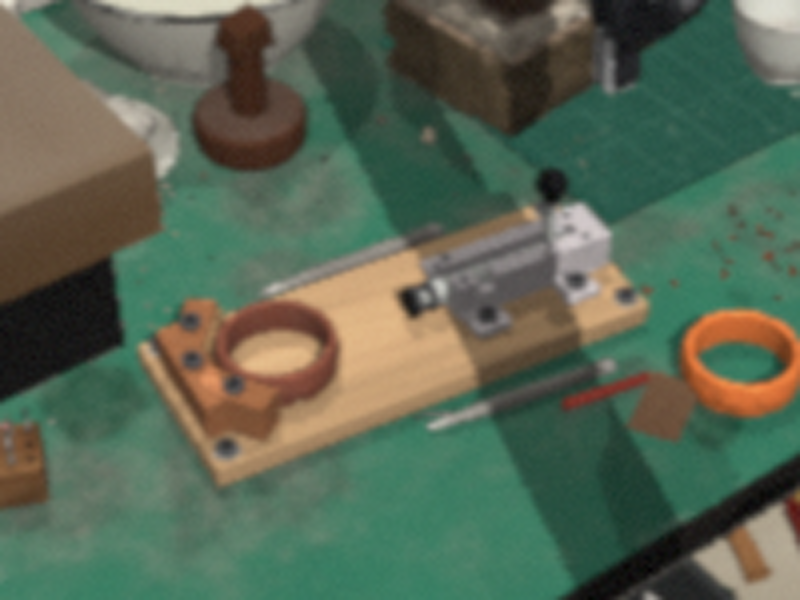

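View pics/e_top.png

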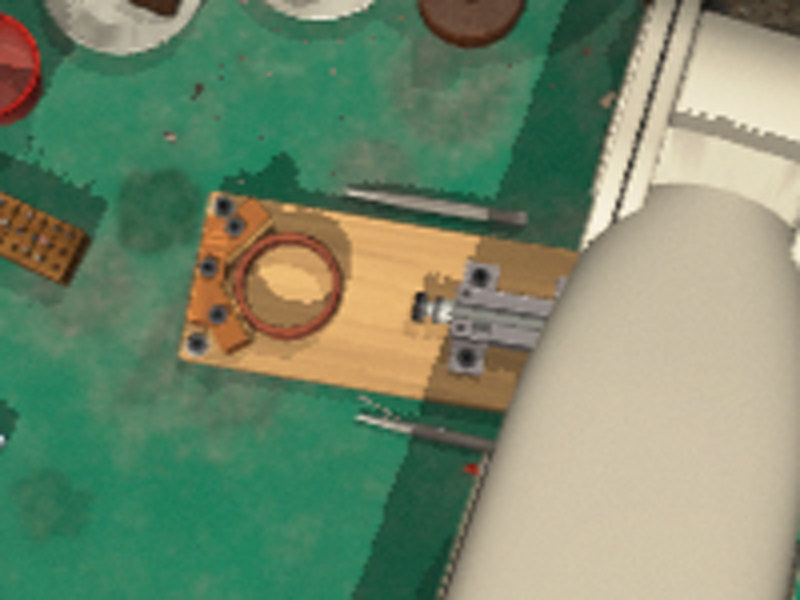

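```bash
python3 - <<'E'
from meas import *
from scipy.optimize import least_squares
J=np.load("jig.npy")
c=dict(np.load("top1.npz"));m,L=bangle(c,J)
ii=np.argwhere(m)
pts=np.array([inj(J,ray(c,p,.036))[:2] for p in ii])
f=lambda p:np.hypot(*(pts-p).T)-.0305
r=least_squares(f,(0,.075),loss="soft_l1",f_scale=.002);print(r.x,np.std(f(r.x)))
E
```

```text
[-0.00119411  0.0743275 ] 0.0014770836087988856
```

Request:
play_rows(
  deltas=[
    {"ax": 0,"ay": 0,"az": 0,"tx": 0,"ty": 0,"tz": 0.03,"claw": 0},
    {"ax": 0,"ay": 0,"az": 0,"tx": 0,"ty": 0,"tz": 0.06,"claw": 0},
    {"ax": 0,"ay": 0,"az": 0,"tx": 0,"ty": 0,"tz": 0.078,"claw": 0},
    {"ax": 0,"ay": 0,"az": 0,"tx": 0.002,"ty": 0,"tz": 0.081,"claw": 0},
    {"ax": 0,"ay": 0,"az": 0,"tx": 0.006,"ty": 0,"tz": 0.081,"claw": 0},
    {"ax": 0,"ay": 0,"az": 0,"tx": 0.01,"ty": 0,"tz": 0.081,"claw": 0},
    {"ax": 0,"ay": 0,"az": 0,"tx": 0.014,"ty": 0,"tz": 0.081,"claw": 0},
    {"ax": 0,"ay": 0,"az": 0,"tx": 0.018,"ty": 0,"tz": 0.081,"claw": 0},
  ],
)

```text
time: 6.63
tcp_pos: [0.5585, -0.133, 0.0584]
tool_rot: [2.36, 2.066, -0.0]
ft_force: [-0.9, -7.1, 1.2]
gripper_width: -0.0001
```

```bash
python3 - <<'E'
from plan import *
where()
E
```

```text
t 6.63 tcp jig mm [   0.4 -120.1   58.4] f jig [ 0.  -7.2  1.2] roterr tool [ 0.004  0.003 -0.   ] w -0.0001
```

Request:
play_rows(
  deltas=[
    {"ax": 0,"ay": 0,"az": 0,"tx": 0.005,"ty": -0.001,"tz": 0,"claw": 0},
    {"ax": 0,"ay": 0,"az": 0,"tx": 0.01,"ty": -0.001,"tz": 0,"claw": 0},
    {"ax": 0,"ay": 0,"az": 0,"tx": 0.015,"ty": -0.001,"tz": 0,"claw": 0},
    {"ax": 0,"ay": 0,"az": 0,"tx": 0.02,"ty": -0.001,"tz": 0,"claw": 0},
    {"ax": 0,"ay": 0,"az": 0,"tx": 0.025,"ty": -0.001,"tz": 0,"claw": 0},
    {"ax": 0,"ay": 0,"az": 0,"tx": 0.03,"ty": -0.001,"tz": 0,"claw": 0},
    {"ax": 0,"ay": 0,"az": 0,"tx": 0.035,"ty": -0.001,"tz": 0,"claw": 0},
    {"ax": 0,"ay": 0,"az": 0,"tx": 0.04,"ty": -0.001,"tz": 0,"claw": 0},
  ],
)

```text
time: 7.3
tcp_pos: [0.5629, -0.0951, 0.0584]
tool_rot: [2.361, 2.062, -0.002]
ft_force: [0.3, -7.3, 1.1]
gripper_width: 0.0002
```

```bash
python3 - <<'E'
from plan import *
from rig import bot
where()
for n in("scene",):
    c=bot.capture(n);o,J,_=where();p=proj(c,jigT(J)((0,0,.03))).astype(int)
    cv2.imwrite(f"pics/f_{n}.png",cv2.resize(c["color"][max(0,p[1]-75):p[1]+75,p[0]-100:p[0]+100],None,fx=4,fy=4,interpolation=cv2.INTER_CUBIC))
E
```

```text
t 7.3 tcp jig mm [ -0.3 -81.9  58.4] f jig [ 1.2 -7.2  1.1] roterr tool [ 0.005  0.005 -0.002] w 0.0002
t 7.35 tcp jig mm [ -0.3 -80.8  58.4] f jig [ 1.  -6.4  0.8] roterr tool [ 0.005  0.004 -0.001] w 0.0002
```

View pics/f_scene.png

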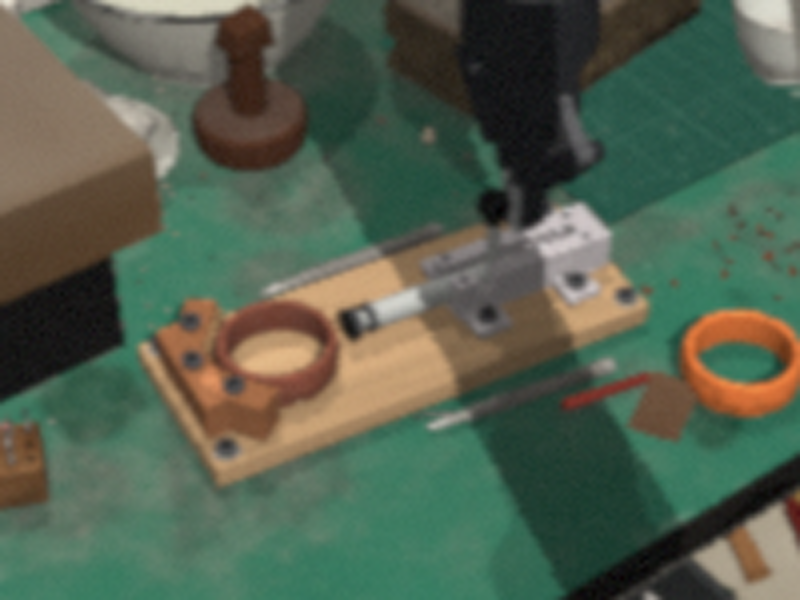

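Request:
play_rows(
  deltas=[
    {"ax": 0,"ay": 0,"az": 0,"tx": 0.003,"ty": 0,"tz": 0,"claw": 0},
    {"ax": 0,"ay": 0,"az": 0,"tx": 0.005,"ty": 0,"tz": 0,"claw": 0},
    {"ax": 0,"ay": 0,"az": 0,"tx": 0.007,"ty": 0,"tz": 0,"claw": 0},
    {"ax": 0,"ay": 0,"az": 0,"tx": 0.009,"ty": 0,"tz": 0,"claw": 0},
    {"ax": 0,"ay": 0,"az": 0,"tx": 0.011,"ty": 0,"tz": 0,"claw": 0},
    {"ax": 0,"ay": 0,"az": 0,"tx": 0.011,"ty": 0,"tz": 0,"claw": 0},
  ],
)

```text
time: 7.85
tcp_pos: [0.5643, -0.0845, 0.0584]
tool_rot: [2.361, 2.062, -0.002]
ft_force: [0.3, -7.6, 0.6]
gripper_width: -0.0001
```

```bash
python3 - <<'E'
from plan import *
where()
E
```

```text
t 7.85 tcp jig mm [ -0.2 -71.2  58.4] f jig [ 1.3 -7.5  0.6] roterr tool [ 0.005  0.006 -0.002] w -0.0001
```

Request:
play_rows(
  deltas=[
    {"ax": 0,"ay": 0,"az": 0,"tx": 0.0015,"ty": 0,"tz": 0,"claw": 0},
    {"ax": 0,"ay": 0,"az": 0,"tx": 0.003,"ty": 0,"tz": 0,"claw": 0},
    {"ax": 0,"ay": 0,"az": 0,"tx": 0.0045,"ty": 0,"tz": 0,"claw": 0},
    {"ax": 0,"ay": 0,"az": 0,"tx": 0.005,"ty": 0,"tz": 0,"claw": 0},
    {"ax": 0,"ay": 0,"az": 0,"tx": 0.005,"ty": 0,"tz": 0,"claw": 0},
  ],
)

```text
time: 8.27
tcp_pos: [0.5646, -0.0821, 0.0585]
tool_rot: [2.36, 2.058, -0.008]
ft_force: [-1.9, -14.3, 1.5]
gripper_width: -0.0001
```

```bash
python3 - <<'E'
from plan import *
from rig import bot
where()
for n in("scene",):
    c=bot.capture(n);o,J,_=where();p=proj(c,jigT(J)((0,0,.03))).astype(int)
    cv2.imwrite(f"pics/g_{n}.png",cv2.resize(c["color"][max(0,p[1]-75):p[1]+75,p[0]-100:p[0]+100],None,fx=4,fy=4,interpolation=cv2.INTER_CUBIC))
E
```

```text
t 8.27 tcp jig mm [ -0.3 -68.8  58.5] f jig [ -0.  -14.4   1.5] roterr tool [ 0.005  0.011 -0.004] w -0.0001
t 8.32 tcp jig mm [ -0.3 -68.8  58.5] f jig [  0.8 -14.1   1.5] roterr tool [ 0.005  0.01  -0.004] w -0.0
```

View pics/g_scene.png

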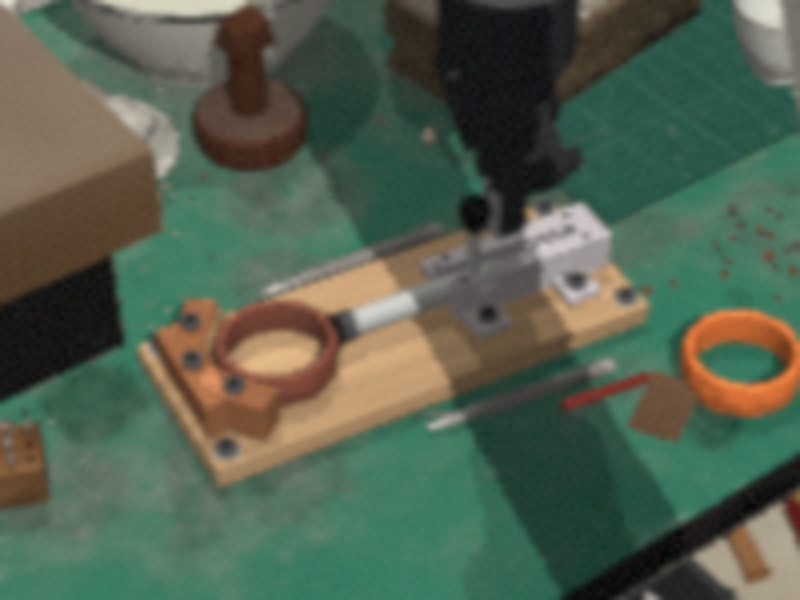

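Request:
play_rows(
  deltas=[
    {"ax": 0,"ay": 0,"az": 0,"tx": 0.001,"ty": 0,"tz": 0,"claw": 0},
    {"ax": 0,"ay": 0,"az": 0,"tx": 0.002,"ty": 0,"tz": 0,"claw": 0},
    {"ax": 0,"ay": 0,"az": 0,"tx": 0.003,"ty": 0,"tz": 0,"claw": 0},
    {"ax": 0,"ay": 0,"az": 0,"tx": 0.003,"ty": 0,"tz": 0,"claw": 0},
  ],
)

```text
time: 8.65
tcp_pos: [0.5646, -0.0817, 0.0586]
tool_rot: [2.36, 2.053, -0.014]
ft_force: [-1.8, -20.7, 2.1]
gripper_width: 0.0
```

```bash
python3 - <<'E'
from plan import *
where()
E
```

```text
t 8.65 tcp jig mm [ -0.3 -68.4  58.6] f jig [  1.  -20.7   2.1] roterr tool [ 0.005  0.016 -0.006] w 0.0
```

Request:
play_rows(
  deltas=[
    {"ax": 0,"ay": 0,"az": 0,"tx": -0.01,"ty": 0,"tz": 0,"claw": 0},
    {"ax": 0,"ay": 0,"az": 0,"tx": -0.022,"ty": 0,"tz": 0,"claw": 0},
    {"ax": 0,"ay": 0,"az": 0,"tx": -0.022,"ty": 0,"tz": -0.03,"claw": 0},
    {"ax": 0,"ay": 0,"az": 0,"tx": -0.022,"ty": 0,"tz": -0.05,"claw": 0},
    {"ax": 0,"ay": 0,"az": 0,"tx": -0.022,"ty": 0.02,"tz": -0.05,"claw": 0},
    {"ax": 0,"ay": 0,"az": 0,"tx": -0.01,"ty": 0.042,"tz": -0.05,"claw": 0},
    {"ax": 0,"ay": 0,"az": 0,"tx": 0.012,"ty": 0.042,"tz": -0.05,"claw": 0},
    {"ax": 0,"ay": 0,"az": 0,"tx": 0.012,"ty": 0.042,"tz": -0.05,"claw": 0},
  ],
)

```text
time: 9.32
tcp_pos: [0.6089, -0.0644, 0.1073]
tool_rot: [-2.361, -2.073, -0.005]
ft_force: [-0.1, 0.2, -0.3]
gripper_width: 0.0001
```

```bash
python3 - <<'E'
from plan import *
from rig import bot
for n in("scene","top"):
    c=bot.capture(n);o,J,_=where();np.savez(f"{n}2.npz",**c);p=proj(c,jigT(J)((0,0,.03))).astype(int)
    cv2.imwrite(f"pics/i_{n}.png",cv2.resize(c["color"][max(0,p[1]-75):p[1]+75,p[0]-100:p[0]+100],None,fx=4,fy=4,interpolation=cv2.INTER_CUBIC))
to((.037,-.0495,.070))
E
```

```text
t 9.37 tcp jig mm [ 40.4 -46.8 106.9] f jig [-0.3  0.3 -0.8] roterr tool [ 0.001 -0.001  0.003] w -0.0001
t 9.42 tcp jig mm [ 39.9 -47.8 106.8] f jig [-0.4  0.3 -0.6] roterr tool [ 0.    -0.     0.001] w 0.0002
t 9.42 tcp jig mm [ 39.9 -47.8 106.8] f jig [-0.4  0.3 -0.6] roterr tool [ 0.    -0.     0.001] w 0.0002
delta tool m [-0.0017 -0.0029  0.0368]
```

View pics/i_scene.png

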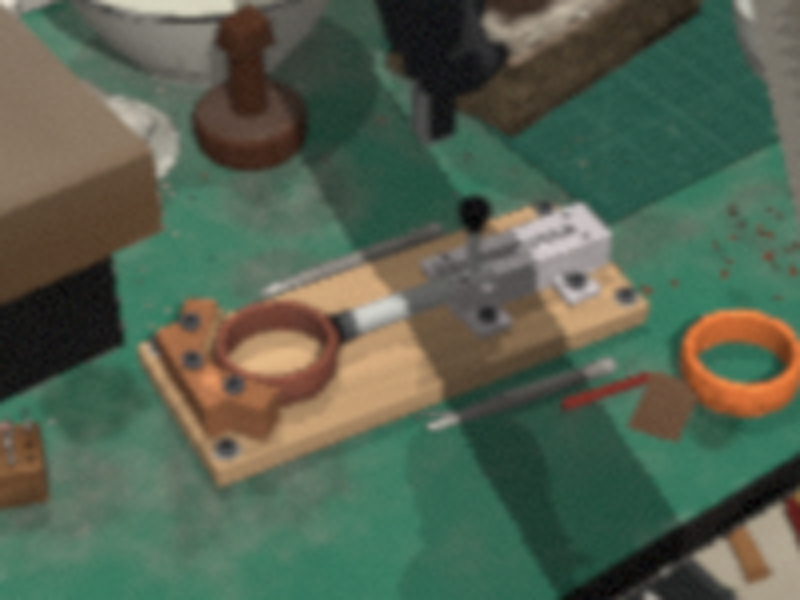

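Request:
play_rows(
  deltas=[
    {"ax": 0,"ay": 0,"az": 0,"tx": -0.0015,"ty": 0,"tz": 0.02,"claw": 0},
    {"ax": 0,"ay": 0,"az": 0,"tx": -0.0015,"ty": 0,"tz": 0.036,"claw": 0},
    {"ax": 0,"ay": 0,"az": 0,"tx": -0.0015,"ty": -0.004,"tz": 0.036,"claw": 0},
    {"ax": 0,"ay": 0,"az": 0,"tx": -0.0015,"ty": -0.009,"tz": 0.036,"claw": 0},
    {"ax": 0,"ay": 0,"az": 0,"tx": -0.0015,"ty": -0.014,"tz": 0.036,"claw": 0},
    {"ax": 0,"ay": 0,"az": 0,"tx": -0.0015,"ty": -0.018,"tz": 0.036,"claw": 0},
    {"ax": 0,"ay": 0,"az": 0,"tx": -0.0015,"ty": -0.02,"tz": 0.036,"claw": 0},
  ],
)

```text
time: 10.0
tcp_pos: [0.5873, -0.0666, 0.0719]
tool_rot: [2.363, 2.067, 0.003]
ft_force: [1.0, 0.4, -0.2]
gripper_width: -0.0002
```

```bash
python3 - <<'E'
from plan import *
where()
E
```

```text
t 10.0 tcp jig mm [ 20.2 -50.4  71.9] f jig [ 1.   0.5 -0.2] roterr tool [ 0.003  0.    -0.001] w -0.0002
```

Request:
play_rows(
  deltas=[
    {"ax": 0,"ay": 0,"az": 0,"tx": 0,"ty": -0.004,"tz": 0,"claw": 0},
    {"ax": 0,"ay": 0,"az": 0,"tx": 0,"ty": -0.008,"tz": 0,"claw": 0},
    {"ax": 0,"ay": 0,"az": 0,"tx": 0,"ty": -0.012,"tz": 0,"claw": 0},
    {"ax": 0,"ay": 0,"az": 0,"tx": 0,"ty": -0.016,"tz": 0.0005,"claw": 0},
    {"ax": 0,"ay": 0,"az": 0,"tx": 0,"ty": -0.02,"tz": 0.001,"claw": 0},
    {"ax": 0,"ay": 0,"az": 0,"tx": 0,"ty": -0.022,"tz": 0.002,"claw": 0},
  ],
)

```text
time: 10.5
tcp_pos: [0.5644, -0.0633, 0.0684]
tool_rot: [-2.364, -2.069, 0.001]
ft_force: [1.3, 0.1, 0.8]
gripper_width: -0.0004
```

```bash
python3 - <<'E'
from plan import *
from rig import bot
where()
for n in("scene",):
    c=bot.capture(n);o,J,_=where();p=proj(c,jigT(J)((0,-.05,.05))).astype(int)
    cv2.imwrite(f"pics/j_{n}.png",cv2.resize(c["color"][max(0,p[1]-50):p[1]+50,p[0]-65:p[0]+65],None,fx=6,fy=6,interpolation=cv2.INTER_CUBIC))
E
```

```text
t 10.5 tcp jig mm [ -2.9 -50.1  68.4] f jig [1.3 0.2 0.8] roterr tool [-0.001 -0.    -0.   ] w -0.0004
t 10.55 tcp jig mm [ -3.3 -50.1  68.1] f jig [-0.1  0.1  0.7] roterr tool [-0.001 -0.    -0.   ] w -0.0002
```

View pics/j_scene.png

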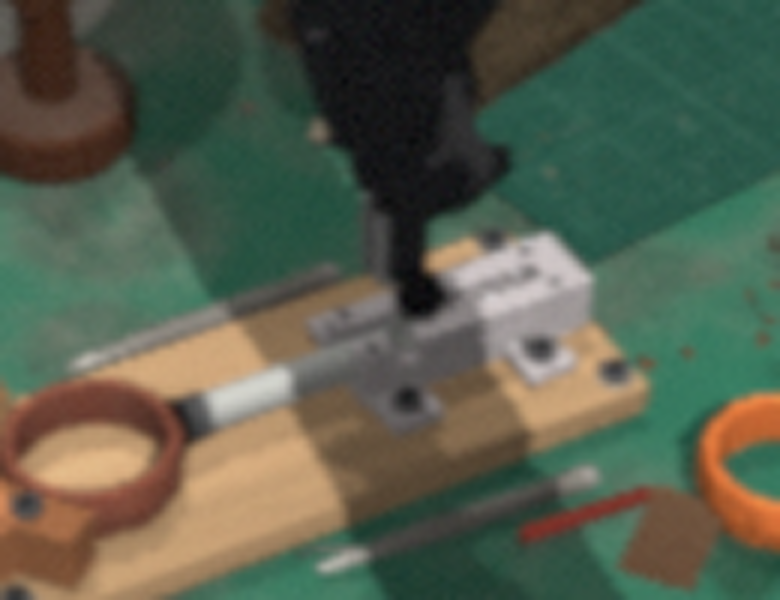

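Request:
play_rows(
  deltas=[
    {"ax": 0,"ay": 0,"az": 0,"tx": 0,"ty": -0.004,"tz": 0.0005,"claw": 0},
    {"ax": 0,"ay": 0,"az": 0,"tx": 0,"ty": -0.008,"tz": 0.002,"claw": 0},
    {"ax": 0,"ay": 0,"az": 0,"tx": 0,"ty": -0.012,"tz": 0.005,"claw": 0},
    {"ax": 0,"ay": 0,"az": 0,"tx": 0,"ty": -0.016,"tz": 0.008,"claw": 0},
    {"ax": 0,"ay": 0,"az": 0,"tx": 0,"ty": -0.019,"tz": 0.011,"claw": 0},
    {"ax": 0,"ay": 0,"az": 0,"tx": 0,"ty": -0.021,"tz": 0.013,"claw": 0},
    {"ax": 0,"ay": 0,"az": 0,"tx": 0,"ty": -0.021,"tz": 0.013,"claw": 0},
  ],
)

```text
time: 11.13
tcp_pos: [0.5432, -0.0605, 0.0546]
tool_rot: [-2.363, -2.068, 0.002]
ft_force: [-1.3, -0.0, -0.2]
gripper_width: -0.0003
```

```bash
python3 - <<'E'
from plan import *
from rig import bot
where()
for n in("scene",):
    c=bot.capture(n);o,J,_=where();p=proj(c,jigT(J)((0,-.05,.05))).astype(int)
    cv2.imwrite(f"pics/k_{n}.png",cv2.resize(c["color"][max(0,p[1]-50):p[1]+50,p[0]-65:p[0]+65],None,fx=6,fy=6,interpolation=cv2.INTER_CUBIC))
E
```

```text
t 11.13 tcp jig mm [-24.3 -50.2  54.6] f jig [-1.3 -0.2 -0.2] roterr tool [-0.002  0.    -0.   ] w -0.0003
t 11.18 tcp jig mm [-24.  -50.2  54.9] f jig [ 0.4 -0.5 -0.2] roterr tool [-0.002  0.    -0.   ] w -0.0001
```

View pics/k_scene.png

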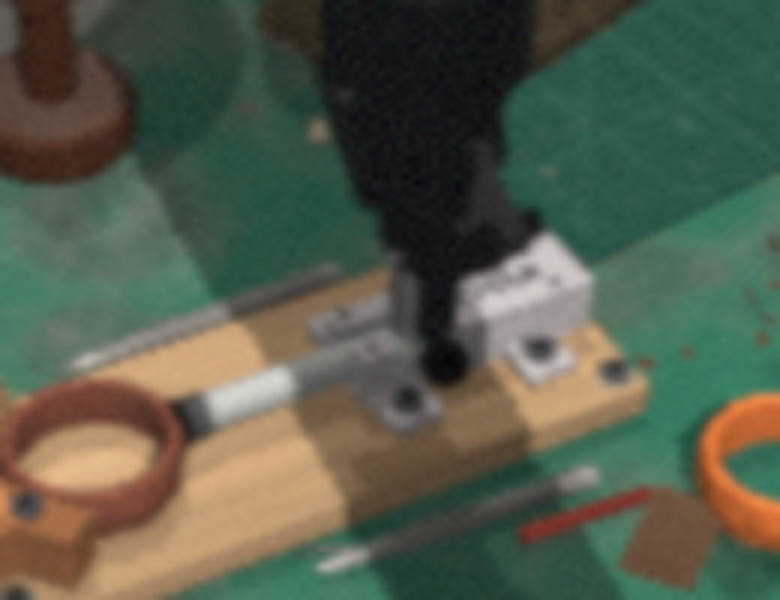

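Request:
play_rows(
  deltas=[
    {"ax": 0,"ay": 0,"az": 0,"tx": 0,"ty": -0.002,"tz": 0.001,"claw": 0},
    {"ax": 0,"ay": 0,"az": 0,"tx": 0,"ty": -0.004,"tz": 0.003,"claw": 0},
    {"ax": 0,"ay": 0,"az": 0,"tx": 0,"ty": -0.005,"tz": 0.004,"claw": 0},
    {"ax": 0,"ay": 0,"az": 0,"tx": 0,"ty": -0.005,"tz": 0.004,"claw": 0},
  ],
)

```text
time: 11.52
tcp_pos: [0.542, -0.0604, 0.0533]
tool_rot: [2.361, 2.066, 0.006]
ft_force: [3.7, -0.5, 6.4]
gripper_width: -0.0001
```

```bash
python3 - <<'E'
from plan import *
from rig import bot
where()
for n in("scene",):
    c=bot.capture(n);o,J,_=where();p=proj(c,jigT(J)((0,-.05,.05))).astype(int)
    im=cv2.resize(c["color"][max(0,p[1]-50):p[1]+50,p[0]-65:p[0]+65],None,fx=6,fy=6,interpolation=cv2.INTER_CUBIC)
    q=proj(c,jigT(J)((-.0442,-.050,.053)));q=(q-[p[0]-65,p[1]-50]+.5)*6;cv2.circle(im,tuple(q.astype(int)),4,(0,255,255),-1)
    cv2.imwrite(f"pics/l_{n}.png",im)
E
```

```text
t 11.52 tcp jig mm [-25.5 -50.2  53.3] f jig [ 3.8 -0.   6.4] roterr tool [ 0.006  0.    -0.001] w -0.0001
t 11.57 tcp jig mm [-25.5 -50.2  53.3] f jig [ 1.7 -0.3  6.2] roterr tool [ 0.006 -0.    -0.   ] w 0.0
```

View pics/l_scene.png

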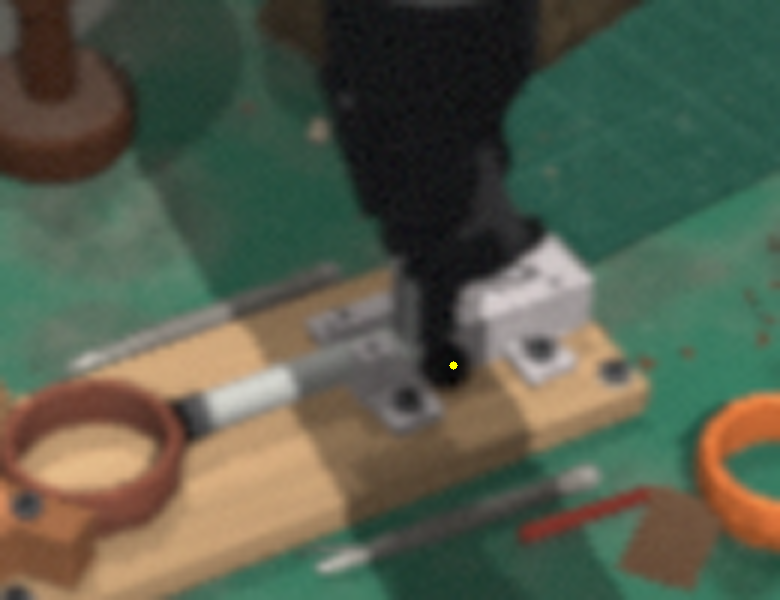

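Request:
play_rows(
  deltas=[
    {"ax": 0,"ay": 0,"az": 0,"tx": 0,"ty": -0.001,"tz": 0.001,"claw": 0},
    {"ax": 0,"ay": 0,"az": 0,"tx": 0,"ty": -0.001,"tz": 0.002,"claw": 0},
    {"ax": 0,"ay": 0,"az": 0,"tx": 0,"ty": -0.001,"tz": 0.002,"claw": 0},
  ],
)

```text
time: 11.82
tcp_pos: [0.5427, -0.0604, 0.0522]
tool_rot: [2.359, 2.064, 0.01]
ft_force: [3.8, -1.1, 7.1]
gripper_width: 0.0001
```

```bash
python3 - <<'E'
from plan import *
where()
E
```

```text
t 11.82 tcp jig mm [-24.9 -50.2  52.2] f jig [ 3.9 -0.6  7.1] roterr tool [ 0.009 -0.    -0.001] w 0.0001
```

Request:
play_rows(
  deltas=[
    {"ax": 0,"ay": 0,"az": 0,"tx": 0,"ty": 0.008,"tz": -0.012,"claw": 0},
    {"ax": 0,"ay": 0,"az": 0,"tx": 0,"ty": 0.012,"tz": -0.04,"claw": 0},
    {"ax": 0,"ay": 0,"az": 0,"tx": 0,"ty": 0.01,"tz": -0.08,"claw": 0},
    {"ax": 0,"ay": 0,"az": 0,"tx": -0.02,"ty": 0,"tz": -0.11,"claw": 0},
    {"ax": 0,"ay": 0,"az": 0,"tx": -0.06,"ty": 0,"tz": -0.12,"claw": 0},
    {"ax": 0,"ay": 0,"az": 0,"tx": -0.1,"ty": -0.01,"tz": -0.12,"claw": 0},
    {"ax": 0,"ay": 0,"az": 0,"tx": -0.14,"ty": -0.02,"tz": -0.12,"claw": 0},
    {"ax": 0,"ay": 0,"az": 0,"tx": -0.18,"ty": -0.03,"tz": -0.12,"claw": 0},
  ],
)

```text
time: 12.48
tcp_pos: [0.4841, -0.2356, 0.1699]
tool_rot: [2.363, 2.07, 0.0]
ft_force: [0.4, -0.7, -0.6]
gripper_width: -0.0001
```

Request:
play_rows(
  deltas=[
    {"ax": 0,"ay": 0,"az": 0,"tx": -0.04,"ty": -0.02,"tz": 0,"claw": 0},
    {"ax": 0,"ay": 0,"az": 0,"tx": -0.06,"ty": -0.04,"tz": 0,"claw": 0},
    {"ax": 0,"ay": 0,"az": 0,"tx": -0.06,"ty": -0.04,"tz": 0,"claw": 0},
  ],
)

```text
time: 12.73
tcp_pos: [0.4328, -0.2919, 0.1691]
tool_rot: [-2.37, -2.059, 0.004]
ft_force: [-0.2, 0.7, 0.3]
gripper_width: 0.0003
```

```bash
python3 - <<'E'
from plan import *
from meas import *
from rig import bot
from scipy.optimize import least_squares
for n in("scene","top"):
    c=bot.capture(n);o,J,_=where();p=proj(c,jigT(J)((0,0,.03))).astype(int)
    s=(max(0,p[1]-75),p[0]-100)
    im=cv2.resize(c["color"][s[0]:s[0]+150,s[1]:s[1]+200],None,fx=4,fy=4,interpolation=cv2.INTER_CUBIC)
    cv2.imwrite(f"pics/z_{n}.png",im)
    q=inj(J,cloud(c).reshape(-1,3));k=(q[:,0]<-.028)&(q[:,0]>-.06)&(abs(q[:,1]+.05)<.02)&(q[:,2]>.035)&(q[:,2]<.08)
    print(n,"knob pts",k.sum(),q[k].mean(0),q[k].min(0),q[k].max(0))
    if n=="top":
        m,L=bangle(c,J);ii=np.argwhere(m);pts=np.array([inj(J,ray(c,t,.036))[:2] for t in ii])
        f=lambda p:np.hypot(*(pts-p).T)-.0305
        r=least_squares(f,(0,.075),loss="soft_l1",f_scale=.002);print("ring",r.x,np.std(f(r.x)))
E
```

```text
t 12.78 tcp jig mm [-101.4 -292.2  169.2] f jig [ 0.4  0.7 -0.1] roterr tool [-0.001 -0.    -0.006] w -0.0002
scene knob pts 62 [-0.0457898  -0.04432391  0.05656719] [-0.05214356 -0.05453855  0.04579686] [-0.03215481 -0.03641832  0.06453572]
t 12.83 tcp jig mm [-100.2 -291.   169.3] f jig [ 0.4 -0.1 -0.1] roterr tool [-0.    -0.001 -0.003] w 0.0001
top knob pts 60 [-0.04363351 -0.05060859  0.05905334] [-0.05400469 -0.05987446  0.04649354] [-0.02968019 -0.04159123  0.06717648]
ring [-0.00105527  0.0746654 ] 0.0015076948208459506
```

View pics/z_scene.png

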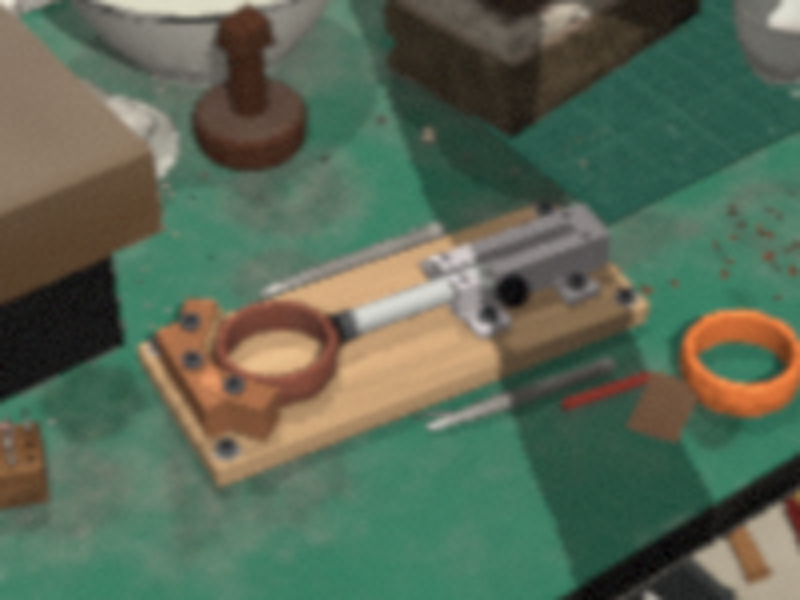

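View pics/z_top.png

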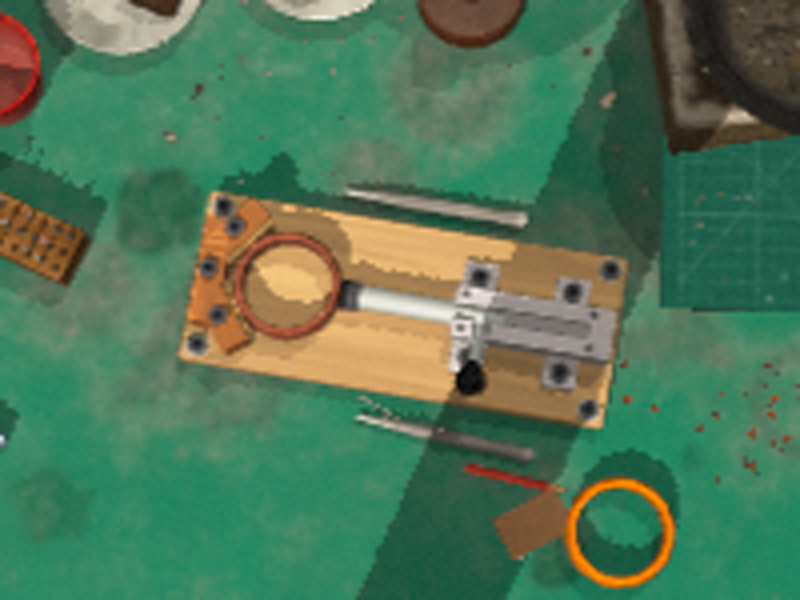

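```bash
python3 -c "
from rig import bot
print(bot.close_job())"
```

```text
the job is handed in; nothing more can be done
None
```

The bangle is seated in the vee and clamped, and I handed the job in at about 13 s of the 45 s allowed. All moves were pushes with the shut fingertips, and the bangle stayed on the board throughout.

- **Bangle:** I pushed it from inside its hole into the vee. It stopped with force rising to about 8 N along the slot and almost none sideways. The last top picture puts its centre at x ≈ -1.1, y ≈ +74.7 mm in my fitted jig frame, against a seat at (0, 75). The handle knob also measured about 1.5 mm to -x before it was moved, so I take the sideways offset as an error in my jig fit. That is within the 2 mm camera calibration.
- **Bolt:** I pushed the handle forward until it stopped dead: force rose to about 21 N while the tool moved only 0.4 mm. In the pictures the pad is against the bangle.
- **Handle:** I swung it into the notch to its end stop, with about 7 to 8 N at the knob against the 1.5 N it needs to turn. In the last pictures the knob's highest point was about 67 mm, which is what a fully lowered handle should show. It stayed put after I withdrew.
- **Surroundings:** The punches and the orange look-alike ring look unmoved. The final crops show only part of the bur stand and neither the carton nor the handpiece. I never worked near those.

Two checks were limited. The scene-camera fit of the board differed from the top-camera fit by about 3 mm and 0.6°, so I used the top one. The pad's 5 mm of spring compression was not measured directly; I inferred it from the bolt reaching its stop.

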